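# Close the sole press from its control desk

### The arm

A 6-joint arm with a two-finger parallel gripper is mounted at the origin on the work surface. World frame = base frame: x ahead of the robot, y to its left, z up, the work surface at z = 0. Lengths are in m, angles in rad, forces in N, time in s.
With the tool pointing down it reaches from about 0.3 to 0.75 m from the base axis. Payload 8.5 kg.
Tool frame: the origin (TCP) lies at the very end of the fingers, on their centre line; the grasp point (between the pads) lies 19 mm behind it; z points along the fingers, y is the direction in which the jaws open and shut (so a half turn about z gives the same grasp; the last joint's range is limited). The gripper opens to 85 mm and grips with 20 to 120 N. Pads are 22 mm wide; open, the fingers measure 114 mm over their backs; the gripper's body (76 mm by 85 mm) begins 54 mm behind the grasp point. The pads swing forward as they close: fully open they stand 13 mm farther back than shut.
Start: joints at [0.934, 0.381, 1.297, -0, 1.464, -0.215], TCP at [0.225, 0.502, 0.231] pointing down, gripper open.
Joint ranges: [-3.11, 3.11], [-0.89, 2.33], [0.22, 2.48], [-1.42, 4.56], [0.17, 2.85], [-2.88, 2.88]. Speed limits (rad/s): [2.39, 2.39, 3.14, 3.14, 3.14, 3.14].

### API

Orientations are given as [roll, pitch, yaw] about the fixed x, y, z axes, in that order (R = Rz(yaw) Ry(pitch) Rx(roll)).
In Python, from cell import bot gives the robot as it stands. The module is installed in compiled form; this text tells all that it offers.
- The arm moves only by the tool apply_moves, never from a script. Its argument "steps" is a list of rows, each an object of numbers: "gripper": the opening, from 0 (shut) to 1 (fully open); "tx", "ty", "tz": the shift along the tool's x, y, z in cm; "ax", "ay", "az": the turn, a rotation vector about the tool's x, y, z in rad. In form: [{"gripper": .., "tx": .., "ty": .., "tz": .., "ax": .., "ay": .., "az": ..}, ...]. A call has 1 to 20 rows; each row shifts and turns the pose as measured when the row begins, along the tool's axes as they then stand; what a row does not reach is not made up. A row lasts 1/12 s, in which the tool goes at most 41.7 mm and 7.16 degrees, less where a joint would pass 70% of its speed; a pose out of reach is approached as far as the arm can. A call with a gripper value outside its range is refused whole. The fingers move at their own pace and stop on an object; "grip_force" is the grip in N (left out, the last holds). Time passes only in rows, so rows that do not move let the fingers close. It gives the time, the measured TCP pose, the force and the opening at its end, in the units of the state.
- bot.observe(): the state, without advancing time (a new reading comes with each control period).
- bot.capture(name): name is "scene" or "top" or "wrist"; returns the picture (480x640x3 uint8, red, green, blue); there is no depth.
- bot.camera_info(name): a dict with "fovy" (degrees; the focal length in pixels is half the picture's height over the tangent of half this angle, whatever the lens; pixels are square), "cx", "cy" (the principal point, pixels), "rvec" (rotation vector, rad) and "tvec" (3), from world to camera coordinates, as OpenCV has them. Camera axes: x right, y down, z forward; pixel columns grow to the right and rows downward; lengths in m; the calibration is good to about 2 mm. A picture is of the moment at which its call begins: read the wrist's pose just before it. camera_info takes no time and is no camera call; for the wrist camera it gives the pose at the moment of the call.
- bot.job_done(): hands the job in, once; it reports no verdict.
Trained networks look in the newest picture that a camera, given by its name, has taken for a name from the list of things; names that differ only in an ending like _2 or _b are one class to them, and where a whole thing is asked for, a point or a joint stands for the part that bears it (a point fixed in the world has none). Each returns a list of dicts, best first, with "confidence" (0 to 1); they miss things now and then, are a little off and sometimes report something else, mostly with a low value. They report only what shows in the picture. A call takes as long as a camera call.
- bot.masks_of(name, camera): "mask" (480x640 bool, what is visible of it) and "point" ([column, row] in pixels, amid what is visible of it).
The state is a dict: "t": time; "joint_pos": joint angles; "joint_velocities": joint speeds; "joint_torque": joint torques, N m; "tcp_pos": TCP position; "tcp_rot": TCP orientation; "wrist_force": force on the tool from outside, world axes, zero at the start; "wrist_torque": the same for the moment, N m; "grip_width": finger opening in m.
Only numpy, scipy, OpenCV 4.12 (cv2) and the standard library are available. Lean on these libraries where they do the work, as an engineer would, in place of code of your own. Each camera call takes 0.05 s, during which the arm holds its last target. There are 200 camera calls.

### The job

Run the cobbler's sole press from its green control desk: first switch it on by pressing the raised end of the rocker down until it is right over, then press the longest of the three selector keys fully in, and last press the flat round button fully down and finish while still holding it down, since the press only stays closed while it is held. Leave the other two keys and the mushroom button unpressed, and do not pick up or shift the things lying about.

Things in the scene. Friction and masses are not known exactly. Their poses are not given: they have to be found in the camera images.
- console: Green control desk fixed to the bench, 220 (x) x 360 (y) x 60 mm high, flat top. Origin: centre of its underside; at yaw 0 its -x side faces the robot. The controls turn with it. Front row, 60 mm to -x of its centre: the three keys at y = -70, 0, 70 mm in any order. Back row, 55 mm to +x: rocker, flat round and mushroom button at y = -85, 0, 85 mm in any order
- rocker (a joint): Hinge (rad) of the see-saw rocker switch, a flat black paddle 70 (along the desk's x) x 30 x 8 mm thick, pivoted at mid-length about the desk's y. 0 to 0.05 at the start = off, far (+x) end raised about 0.2 rad; 0.4 = right over (end stop), far end as much below level. No spring or snap: 0.05 N m of friction holds it where it is left
- rocker_end (a point): Point on the rocker's upper face near its raised far end, 26 mm from the pivot and on the middle line; moves with it. Starts about 9 mm above the pivot, ends 1 mm below it when the rocker is right over. The place to press
- rocker_pivot (a point): Centre of the rocker's pivot, 4 mm inside the paddle, 79 mm above the bench; does not move
- full_key (a joint): Slide (m) of the longest of the three selector keys: black block 56 mm long (along the desk's x) x 22 mm wide, flat top, standing 14 mm proud of its 6 mm steel bezel. 0 = out, 0.008 = fully in (end stop, top still 6 mm proud of the bezel). Straight down, resisted by about 3 N of friction, no spring: stays where it is pushed
- full_key_top (a point): Centre of the top of the longest key; 80 mm above the bench when out
- half_key (a joint): Slide (m) of the middle-sized of the three selector keys: black block 36 mm long (along the desk's x) x 22 mm wide, flat top, standing 14 mm proud of its 6 mm steel bezel. 0 = out, 0.008 = fully in (end stop, top still 6 mm proud of the bezel). Straight down, resisted by about 3 N of friction, no spring: stays where it is pushed. To be left alone
- half_key_top (a point): Centre of the top of the middle-sized key; 80 mm above the bench
- heel_key (a joint): Slide (m) of the shortest of the three selector keys: black block 20 mm long (along the desk's x) x 22 mm wide, flat top, standing 14 mm proud of its 6 mm steel bezel. 0 = out, 0.008 = fully in (end stop, top still 6 mm proud of the bezel). Straight down, resisted by about 3 N of friction, no spring: stays where it is pushed. To be left alone
- heel_key_top (a point): Centre of the top of the shortest key; 80 mm above the bench
- run_button (a joint): Slide (m) of the flat round button: black disc 34 mm in diameter, flat top 14 mm proud of its round 6 mm steel bezel (50 mm across). 0 = out, 0.008 = fully down (end stop, top still 6 mm proud of the bezel). Straight down, spring 2.4 N at the start to 5.6 N fully down; comes back up when released
- run_button_top (a point): Centre of the flat round button's top; 80 mm above the bench when out, 72 mm when fully down
- release_button (a joint): Slide (m) of the mushroom button: domed black head 48 mm in diameter on a steel stem, 29 mm proud of its round bezel. 0 = out, 0.008 = down; spring as the flat button's. To be left alone
- release_button_top (a point): Top of the mushroom button's head, 95 mm above the bench
- spool: Thread spool standing loose on the desk's top near its right (-y) end, 32 mm in diameter, 35 mm high, 60 g; origin at the centre of its underside
- tin: Round polish tin lying on the bench left of the desk, 72 mm in diameter, 26 mm high; origin at the centre of its underside
- brush: Shoe brush lying bristles down left of the desk, 150 x 50 x 42 mm high; origin at the centre of its underside, x along its length
- hammer: Hammer lying on the bench right of the desk, 240 mm long, handle to its -x; origin under its middle

How it is judged:
On the way, in this order (a step that is already met when the one before it is completed fails the run):
1. the rocker is pressed right over (above 0.33 rad) (value of joint rocker above 0.33 rad), for 0.2 s.
2. the longest key is pressed in (more than 6 mm) (value of joint rocker above 0.33 rad and value of joint full_key above 0.006 m), for 0.2 s.
3. the flat round button is pressed down (more than 5.5 mm) by the fingers (all of step 2 and value of joint run_button above 0.0055 m and contact force between the fingers and run_button above 1 N), for 0.3 s.
At the end, for the whole second after the job is handed in: The program has ended with the fingers still holding the flat round button down (more than 5.5 of 8 mm, more than 1 N), the rocker over (above 0.33 of 0.4 rad) and the longest key in (more than 6 of 8 mm); the middle and shortest keys and the mushroom button were never pressed more than 3 mm (all of step 3); the arm keeps its last pose, push and grip.
It fails at once if the longest key is pressed before the rocker is on (value of joint full_key above 0.003 m and value of joint rocker below 0.3 rad).
It fails at once if the flat round button is pressed before the rocker is on and the longest key is in (value of joint run_button above 0.003 m and (value of joint rocker below 0.3 rad or value of joint full_key below 0.005 m)).
It fails at once if the middle-sized key, the shortest key or the mushroom button is pressed (more than 3 mm) (value of joint any of half_key, heel_key, release_button above 0.003 m).
It fails at once if the spool, tin, brush or hammer is lifted or shifted by more than 25 mm (distance of any of spool, tin, brush, hammer from where it was at the start of the episode above 0.025 m).
It also fails if it takes over 38 s, if anything falls off the work surface, if the arm or the gripper's body presses on something with over 40 N, if the wrist force passes 120 N, or if a joint passes its speed limit or range.

## Working session

There is one attempt and no reset: what is moved stays moved. The work goes in short steps, Python scripts to look and compute and a tool call to move; the robot and the scene stay as the last step left them, time stands still between calls to the robot, and variables do not carry over. Pictures are saved under pics/ and viewed, about 8 in all and at most 12, crops included, and the job is handed in when it is done.

Besides the shell and the picture viewer there is one more tool, called after "Call:" by a JSON object that holds its "name" and its "arguments". apply_moves: Moves the arm, as the interface text tells. Its arguments: {"type":"object","properties":{"steps":{"type":"array","items":{"type":"object","properties":{"gripper":{"type":"number"},"tx":{"type":"number"},"ty":{"type":"number"},"tz":{"type":"number"},"ax":{"type":"number"},"ay":{"type":"number"},"az":{"type":"number"}}}},"grip_force":{"type":"number"}},"required":["steps"]}

```bash
mkdir -p pics; cat > h.py <<'E'
import numpy as np, cv2
from cell import bot
def cam(n):
    c=bot.camera_info(n); f=240/np.tan(np.radians(c["fovy"])/2)
    R=cv2.Rodrigues(np.array(c["rvec"],float))[0]; return f,c["cx"],c["cy"],R,np.array(c["tvec"],float)
def ray(n,px,z):
    f,cx,cy,R,t=cam(n); d=R.T@np.array([(px[0]-cx)/f,(px[1]-cy)/f,1]); o=-R.T@t
    return o+d*(z-o[2])/d[2]
def proj(n,P):
    f,cx,cy,R,t=cam(n); q=R@np.array(P)+t; return np.array([cx+f*q[0]/q[2],cy+f*q[1]/q[2]])
def save(n,fn):
    im=bot.capture(n); cv2.imwrite("pics/"+fn,im[:,:,::-1]); return im
E
python3 - <<'E'
from h import *
s=bot.observe(); print(s["t"],s["tcp_pos"],s["tcp_rot"])
ims=[save("top","top1.png"),save("scene","scene1.png")]
for n,z in [("full_key",.08),("half_key",.08),("heel_key",.08),("run_button",.08),("release_button",.095),("rocker",.083),("spool",.095),("console",.06)]:
    for c in ("top","scene"):
        for m in bot.masks_of(n,c)[:2]: print(n,c,round(m["confidence"],2),np.round(m["point"]),m["mask"].sum(),np.round(ray(c,m["point"],z),3))
print(bot.observe()["t"])
E
```

```text
0.0 [0.22500009 0.5015486  0.23069477] [-3.14012903e+00 -2.94554331e-04  2.71979618e+00]
full_key top 0.79 [314. 321.] 465 [0.49  0.062 0.08 ]
full_key scene 0.5 [277. 224.] 250 [0.502 0.041 0.08 ]
half_key top 0.75 [359. 316.] 313 [ 0.497 -0.012  0.08 ]
half_key scene 0.46 [260. 237.] 173 [ 0.503 -0.016  0.08 ]
heel_key top 0.52 [395. 304.] 148 [ 0.514 -0.073  0.08 ]
heel_key scene 0.49 [243. 252.] 140 [ 0.509 -0.077  0.08 ]
run_button top 0.8 [344. 247.] 267 [0.614 0.008 0.08 ]
run_button top 0.55 [391. 240.] 616 [ 0.623 -0.073  0.08 ]
run_button scene 0.69 [312. 249.] 196 [ 0.617 -0.003  0.08 ]
release_button top 0.87 [391. 238.] 593 [ 0.623 -0.071  0.095]
release_button top 0.52 [223. 346.] 1383 [0.455 0.21  0.095]
release_button scene 0.88 [296. 269.] 407 [ 0.638 -0.087  0.095]
rocker top 0.74 [293. 260.] 751 [0.592 0.094 0.083]
rocker scene 0.64 [332. 227.] 255 [0.609 0.085 0.083]
rocker scene 0.3 [262. 237.] 241 [ 0.511 -0.02   0.083]
spool top 0.56 [437. 262.] 371 [ 0.58  -0.144  0.095]
spool top 0.52 [314. 325.] 425 [0.484 0.062 0.095]
spool scene 0.94 [247. 286.] 430 [ 0.594 -0.169  0.095]
console top 0.66 [352. 285.] 21148 [ 0.55  -0.005  0.06 ]
console scene 0.94 [284. 279.] 11717 [ 0.608 -0.084  0.06 ]
0.9
```

View pics/top1.png

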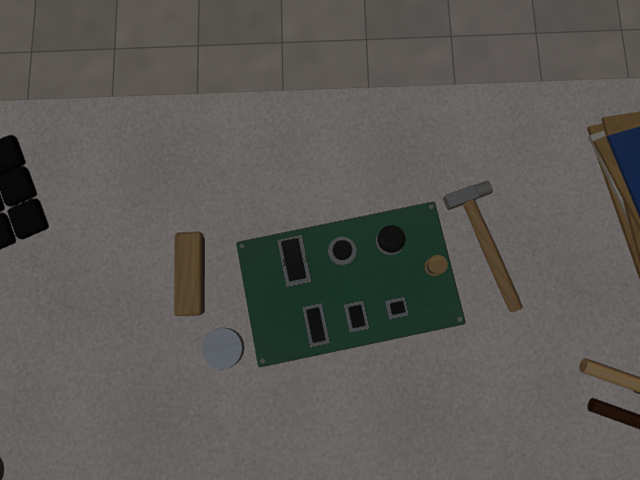

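View pics/scene1.png

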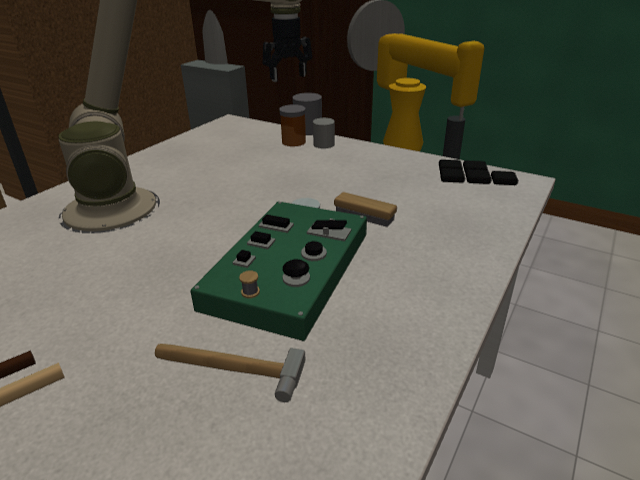

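The top view shows the desk rotated slightly. The long key is at (316,325), the middle one at (357,317) and the short one at (397,308). The rocker is at (294,261), the flat button at (342,250), the mushroom at (391,239) and the spool at (437,265). The scene view confirms that order. Next I'll fit the desk pose to both views.

```bash
cat > fit.py <<'E'
from h import *
from scipy.optimize import least_squares
L={"full_key":(-.06,.07,.08),"half_key":(-.06,0,.08),"heel_key":(-.06,-.07,.08),"run_button":(.055,0,.08),"release_button":(.055,-.085,.088),"rocker":(.055,.085,.081)}
def W(p,l): c,s=np.cos(p[2]),np.sin(p[2]); return np.array([p[0]+c*l[0]-s*l[1],p[1]+s*l[0]+c*l[1],l[2]])
def fit(obs,p0=(.55,0,.17)):
    return least_squares(lambda p:np.concatenate([proj(c,W(p,l))-u for c,l,u in obs]),p0,loss="soft_l1",f_scale=2)
E
python3 - <<'E'
from fit import *
print({k:v for k,v in bot.camera_info("top").items()}, bot.camera_info("wrist").keys())
A=[]
for c in ("top","scene"):
    im=bot.capture(c); o=[]
    for n in L:
        m=bot.masks_of(n,c)[0]; ys,xs=np.where(m["mask"]); o.append((c,L[n],np.array([xs.mean(),ys.mean()])))
    r=fit(o); print(c,np.round(r.x,4)); print(np.round(r.fun.reshape(-1,2),1).tolist()); A+=o
hand=[("top",L[n],np.array(u)) for n,u in zip(L,[(316,325),(357,317),(397,308),(342,250),(391,239),(294,261)])]
r=fit(hand); print("hand",np.round(r.x,4),np.round(r.fun,1))
r=fit(A); print("both",np.round(r.x,4)); print(np.round(r.fun.reshape(-1,2),1).tolist())
for n in L: print(n,np.round(W(r.x,L[n]),4))
E
```

```text
{'fovy': 52.64562022433322, 'cx': 322.47178256239954, 'cy': 241.63482006286193, 'rvec': array([ 2.09134669, -2.15655204,  0.16794441]), 'tvec': array([0.06350548, 0.62651813, 0.79924449])} dict_keys(['fovy', 'cx', 'cy', 'rvec', 'tvec'])
top [0.5568 0.0021 0.1801]
[[-0.2, -0.3], [-0.0, 0.1], [208.3, 33.1], [-0.8, -0.6], [-0.6, -1.0], [-0.5, -0.5]]
scene [ 0.5635 -0.007   0.1755]
[[-0.2, -0.8], [-0.2, -0.5], [-0.7, -0.1], [0.6, -0.5], [0.5, 0.4], [0.0, 1.4]]
hand [0.5541 0.0012 0.1798] [-0.4  0.8 -0.1 -0.1  1.   0.1  0.   0.   0.4 -0.2 -0.9 -0.7]
both [0.5579 0.0009 0.18  ]
[[0.5, -1.0], [0.7, -0.6], [209.0, 32.4], [-0.1, -1.2], [0.1, -1.6], [0.2, -1.1], [-0.4, -3.0], [-0.2, -2.9], [-0.3, -2.9], [0.3, -3.3], [0.5, -2.8], [-0.5, -1.0]]
full_key [0.4863 0.059  0.08  ]
half_key [ 0.4988 -0.0099  0.08  ]
heel_key [ 0.5114 -0.0788  0.08  ]
run_button [0.612  0.0107 0.08  ]
release_button [ 0.6272 -0.0729  0.088 ]
rocker [0.5968 0.0943 0.081 ]
```

Call:
{"name": "apply_moves", "arguments": {"steps": [{"gripper": 0, "tx": -3.3, "ty": -2.0}, {"gripper": 0, "tx": -3.3, "ty": -2.0}, {"gripper": 0, "tx": -3.3, "ty": -2.0}, {"gripper": 0, "tx": -3.3, "ty": -2.0}, {"gripper": 0, "tx": -3.3, "ty": -2.0}, {"gripper": 0, "tx": -3.3, "ty": -2.0}, {"gripper": 0, "tx": -3.3, "ty": -2.0}, {"gripper": 0, "tx": -3.3, "ty": -2.0}, {"gripper": 0, "tx": -3.3, "ty": -2.0}, {"gripper": 0, "tx": -3.3, "ty": -2.0}, {"gripper": 0, "tx": -3.3, "ty": -2.0}, {"gripper": 0, "tx": -3.3, "ty": -2.0}]}}

```text
invalid input at $.steps[0]: expected keys gripper, tx, ty, tz, ax, ay, az
```

Call:
{"name": "apply_moves", "arguments": {"steps": [{"gripper": 0, "az": 0.12}, {"gripper": 0, "az": 0.12}, {"gripper": 0, "az": 0.12}, {"gripper": 0, "az": 0.12}, {"gripper": 0, "az": 0.12}, {"gripper": 0, "az": 0.12}, {"gripper": 0, "az": 0.12}, {"gripper": 0, "az": 0.12}]}}

```text
invalid input at $.steps[0]: expected keys gripper, tx, ty, tz, ax, ay, az
```

Call:
{"name": "apply_moves", "arguments": {"steps": [{"gripper": 0, "tx": -3.3, "ty": -2.0, "tz": 0, "ax": 0, "ay": 0, "az": 0}, {"gripper": 0, "tx": -3.3, "ty": -2.0, "tz": 0, "ax": 0, "ay": 0, "az": 0}, {"gripper": 0, "tx": -3.3, "ty": -2.0, "tz": 0, "ax": 0, "ay": 0, "az": 0}, {"gripper": 0, "tx": -3.3, "ty": -2.0, "tz": 0, "ax": 0, "ay": 0, "az": 0}, {"gripper": 0, "tx": -3.3, "ty": -2.0, "tz": 0, "ax": 0, "ay": 0, "az": 0}, {"gripper": 0, "tx": -3.3, "ty": -2.0, "tz": 0, "ax": 0, "ay": 0, "az": 0}, {"gripper": 0, "tx": -3.3, "ty": -2.0, "tz": 0, "ax": 0, "ay": 0, "az": 0}, {"gripper": 0, "tx": -3.3, "ty": -2.0, "tz": 0, "ax": 0, "ay": 0, "az": 0}, {"gripper": 0, "tx": -3.3, "ty": -2.0, "tz": 0, "ax": 0, "ay": 0, "az": 0}, {"gripper": 0, "tx": -3.3, "ty": -2.0, "tz": 0, "ax": 0, "ay": 0, "az": 0}, {"gripper": 0, "tx": -3.3, "ty": -2.0, "tz": 0, "ax": 0, "ay": 0, "az": 0}, {"gripper": 0, "tx": -3.3, "ty": -2.0, "tz": 0, "ax": 0, "ay": 0, "az": 0}]}}

```text
t: 2.6
tcp_pos: [0.4962, 0.1097, 0.2316]
tcp_rot: [3.138, 0.002, 2.733]
wrist_force: [1.3, 1.3, -0.2]
grip_width: 0.0005
```

Call:
{"name": "apply_moves", "arguments": {"steps": [{"gripper": 0, "tx": 0, "ty": 0, "tz": 0, "ax": 0, "ay": 0, "az": 0.12}, {"gripper": 0, "tx": 0, "ty": 0, "tz": 0, "ax": 0, "ay": 0, "az": 0.12}, {"gripper": 0, "tx": 0, "ty": 0, "tz": 0, "ax": 0, "ay": 0, "az": 0.12}, {"gripper": 0, "tx": 0, "ty": 0, "tz": 0, "ax": 0, "ay": 0, "az": 0.12}, {"gripper": 0, "tx": 0, "ty": 0, "tz": 0, "ax": 0, "ay": 0, "az": 0.12}, {"gripper": 0, "tx": 0, "ty": 0, "tz": 0, "ax": 0, "ay": 0, "az": 0.12}, {"gripper": 0, "tx": 0, "ty": 0, "tz": 0, "ax": 0, "ay": 0, "az": 0.12}, {"gripper": 0, "tx": 0, "ty": 0, "tz": 0, "ax": 0, "ay": 0, "az": 0.12}]}}

```text
t: 3.27
tcp_pos: [0.5014, 0.1006, 0.2308]
tcp_rot: [3.137, -0.001, 1.734]
wrist_force: [0.2, -0.5, 0.0]
grip_width: 0.0001
```

```bash
cat > look.py <<'E'
import sys
from fit import *
s=bot.observe(); print(s["t"],np.round(s["tcp_pos"],4),np.round(s["tcp_rot"],3),np.round(s["joint_pos"],2),s["wrist_force"])
save("wrist",sys.argv[1]); o=[];nm=[]
for n in L:
    for m in bot.masks_of(n,"wrist")[:2]:
        ys,xs=np.where(m["mask"]); u=np.array([xs.mean(),ys.mean()]); e=proj("wrist",W((.5579,.0009,.18),L[n]))
        print(n,round(m["confidence"],2),np.round(u),np.round(e),m["mask"].sum(),xs.min(),xs.max(),ys.min(),ys.max())
        if m["confidence"]>.4 and np.linalg.norm(u-e)<45: o.append(("wrist",L[n],u)); nm.append(n); break
r=fit(o); print(nm,np.round(r.x,4)); print(np.round(r.fun,1))
E
python3 look.py w1.png
```

```text
3.2667 [0.5014 0.1006 0.2308] [ 3.137e+00 -1.000e-03  1.734e+00] [-0.03  0.31  1.41  0.    1.42 -0.2 ] [ 0.23398901 -0.52128663  0.00850654]
full_key 0.64 [285. 264.] [285. 269.] 2387 246 322 246 280
half_key 0.68 [269. 342.] [287. 350.] 177 265 273 329 358
run_button 0.68 [269. 341.] [431. 349.] 169 265 273 329 357
run_button 0.58 [429. 342.] [431. 349.] 1510 407 451 321 363
release_button 0.54 [442. 438.] [426. 442.] 163 433 451 430 447
rocker 0.56 [441. 246.] [441. 249.] 3907 392 491 224 268
['full_key', 'half_key', 'run_button', 'release_button', 'rocker'] [0.5562 0.0052 0.1716]
[ -0.5  -1.1  17.6   3.    1.4   2.3 -17.6  -0.8  -0.7  -1.9]
```

View pics/w1.png

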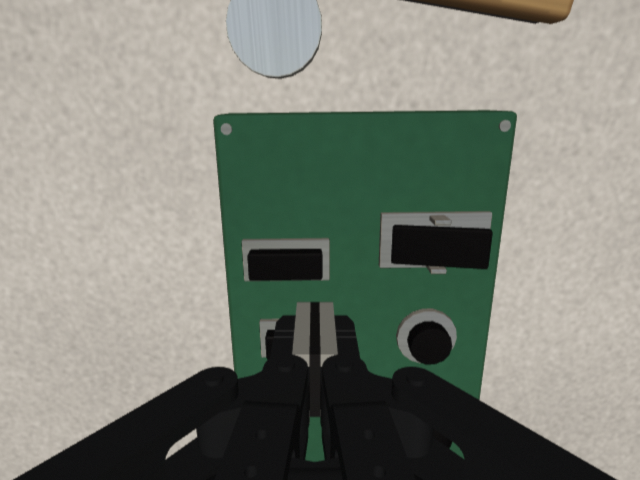

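The wrist view shows the long key at (285,264), the rocker at (441,247) with its raised end on the right, and the flat button at (429,342). The middle key is partly hidden behind the fingers. I'll refit using only the controls in clear view.

```bash
python3 - <<'E'
from fit import *
s=bot.observe(); f,cx,cy,R,t=cam("wrist"); print("cam",np.round(-R.T@t,3),"tcp px",proj("wrist",s["tcp_pos"]))
o=[("wrist",L["full_key"],np.array([285,264.])),("wrist",L["run_button"],np.array([429,342.])),("wrist",L["rocker"],np.array([441,246.])),
 ("wrist",(-.1,.17,.06),np.array([226,129.])),("wrist",(.1,.17,.06),np.array([505,126.]))]
r=fit(o[:3]); print(np.round(r.x,4),np.round(r.fun,1))
r2=least_squares(lambda p:np.concatenate([proj(c,W(p,(l[0]*p[3] if abs(l[1])==.17 else l[0],l[1] if abs(l[1])!=.17 else l[1]+p[4],l[2])))-u for c,l,u in o]),[.556,0,.17,1,0]); print(np.round(r2.x,4),np.round(r2.fun,1))
for p in (r.x,):
  y=s["tcp_rot"][2]; tx=np.array([np.cos(y),np.sin(y)]); ty=np.array([np.sin(y),-np.cos(y)])
  for n,l in dict(rock=(.055+.027,.085,.0),key=(-.06,.07,0),run=(.055,0,0)).items():
    w=W(p,l); d=w[:2]-s["tcp_pos"][:2]; print(n,np.round(w,4),"cm tx,ty",np.round([100*d@tx,100*d@ty],2))
E
```

```text
cam [0.487 0.18  0.373] tcp px [314.88275992 324.14568618]
[0.5561 0.0043 0.1675] [-0.7 -0.6  1.1  3.5 -0.2 -0.9]
[ 0.5566  0.0046  0.1774  1.0034 -0.0032] [-0.9 -0.2  1.8  2.6 -0.6 -1.9 -0.1 -0.5 -0.1  0.5]
rock [0.6228 0.1017 0.    ] cm tx,ty [-1.97 11.98]
key [0.4853 0.0633 0.    ] cm tx,ty [-3.4  -2.23]
run [0.6104 0.0134 0.    ] cm tx,ty [-10.46   9.24]
```

Call:
{"name": "apply_moves", "arguments": {"steps": [{"gripper": 0, "tx": -0.5, "ty": 3.0, "tz": 0, "ax": 0, "ay": 0, "az": 0}, {"gripper": 0, "tx": -0.5, "ty": 3.0, "tz": 0, "ax": 0, "ay": 0, "az": 0}, {"gripper": 0, "tx": -0.5, "ty": 3.0, "tz": 0, "ax": 0, "ay": 0, "az": 0}, {"gripper": 0, "tx": -0.5, "ty": 3.0, "tz": 0, "ax": 0, "ay": 0, "az": 0}, {"gripper": 0, "tx": 0, "ty": 0, "tz": 3.0, "ax": 0, "ay": 0, "az": 0}, {"gripper": 0, "tx": 0, "ty": 0, "tz": 3.0, "ax": 0, "ay": 0, "az": 0}, {"gripper": 0, "tx": 0, "ty": 0, "tz": 2.5, "ax": 0, "ay": 0, "az": 0}, {"gripper": 0, "tx": 0, "ty": 0, "tz": 1.5, "ax": 0, "ay": 0, "az": 0}, {"gripper": 0, "tx": 0, "ty": 0, "tz": 0, "ax": 0, "ay": 0, "az": 0}]}}

```text
t: 4.37
tcp_pos: [0.631, 0.1022, 0.1285]
tcp_rot: [3.131, 0.001, 1.76]
wrist_force: [-0.7, 0.3, -0.0]
grip_width: 0.0005
```

```bash
python3 - <<'E'
from fit import *
s=bot.observe(); print(s["t"],np.round(s["tcp_pos"],4)); im=save("wrist","w2.png")
y=s["tcp_rot"][2]; tx=np.array([np.cos(y),np.sin(y)]); ty=np.array([np.sin(y),-np.cos(y)])
p=(.5563,.0045,.174); w=W(p,(.082,.085,0)); d=w[:2]-s["tcp_pos"][:2]; print("tx,ty",np.round([100*d@tx,100*d@ty],2))
v=im[:,:,::-1].copy()
for l in [(.055+.026,.085,.088),(.055,.085,.083),(.09,.07,.09),(.09,.1,.09),(.021,.07,.076),(.021,.1,.076),(.055,0,.08),(-.06,.07,.08)]:
  cv2.circle(v,tuple(int(a) for a in proj("wrist",W(p,l))),3,(0,0,255),-1)
cv2.imwrite("pics/w2.png",v)
E
```

```text
4.3667 [0.631  0.1022 0.1285]
tx,ty [ 0.18 -0.84]
```

View pics/w2.png

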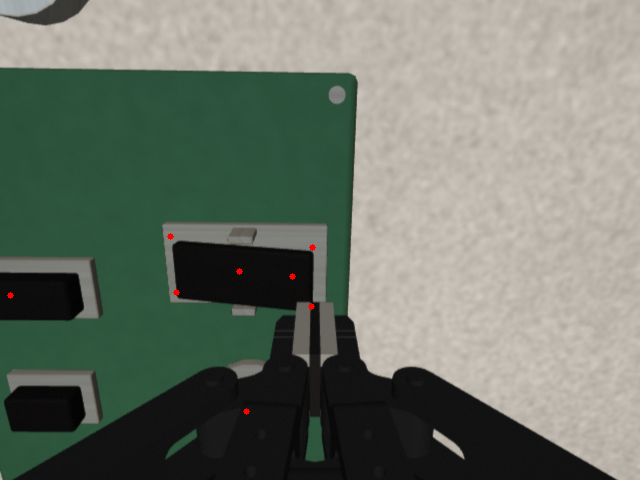

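The red model points land within about 2 px of the paddle corners, so the fitted pose is good. Now I'll correct sideways, go down and press the rocker.

Call:
{"name": "apply_moves", "arguments": {"steps": [{"gripper": 0, "tx": 0.1, "ty": -0.7, "tz": 0, "ax": 0, "ay": 0, "az": 0}, {"gripper": 0, "tx": 0, "ty": 0, "tz": 0, "ax": 0, "ay": 0, "az": 0}, {"gripper": 0, "tx": 0, "ty": 0, "tz": 1.5, "ax": 0, "ay": 0, "az": 0}, {"gripper": 0, "tx": 0, "ty": 0, "tz": 1.0, "ax": 0, "ay": 0, "az": 0}, {"gripper": 0, "tx": 0, "ty": 0, "tz": 0.5, "ax": 0, "ay": 0, "az": 0}, {"gripper": 0, "tx": 0, "ty": 0, "tz": 0.5, "ax": 0, "ay": 0, "az": 0}, {"gripper": 0, "tx": 0, "ty": 0, "tz": 0.5, "ax": 0, "ay": 0, "az": 0}, {"gripper": 0, "tx": 0, "ty": 0, "tz": 0.4, "ax": 0, "ay": 0, "az": 0}]}}

```text
t: 5.08
tcp_pos: [0.6277, 0.1021, 0.0934]
tcp_rot: [3.114, 0.004, 1.763]
wrist_force: [0.9, -0.6, -0.3]
grip_width: -0.0003
```

Call:
{"name": "apply_moves", "arguments": {"steps": [{"gripper": 0, "tx": 0, "ty": -0.6, "tz": 0, "ax": 0.02, "ay": 0, "az": 0}, {"gripper": 0, "tx": 0, "ty": 0, "tz": 0.0, "ax": 0, "ay": 0, "az": 0}, {"gripper": 0, "tx": 0, "ty": 0, "tz": 0.5, "ax": 0, "ay": 0, "az": 0}, {"gripper": 0, "tx": 0, "ty": 0, "tz": 0.5, "ax": 0, "ay": 0, "az": 0}, {"gripper": 0, "tx": 0, "ty": 0, "tz": 0.5, "ax": 0, "ay": 0, "az": 0}]}}

```text
t: 5.5
tcp_pos: [0.6228, 0.1009, 0.0789]
tcp_rot: [3.131, 0.005, 1.763]
wrist_force: [0.0, 1.2, 3.7]
grip_width: 0.0002
```

Call:
{"name": "apply_moves", "arguments": {"steps": [{"gripper": 0, "tx": 0, "ty": 0, "tz": 0.4, "ax": 0, "ay": 0, "az": 0}, {"gripper": 0, "tx": 0, "ty": 0, "tz": 0.4, "ax": 0, "ay": 0, "az": 0}, {"gripper": 0, "tx": 0, "ty": 0, "tz": 0.4, "ax": 0, "ay": 0, "az": 0}, {"gripper": 0, "tx": 0, "ty": 0, "tz": 0.4, "ax": 0, "ay": 0, "az": 0}]}}

```text
t: 5.83
tcp_pos: [0.6232, 0.1009, 0.0779]
tcp_rot: [3.123, 0.009, 1.764]
wrist_force: [-12.1, -1.3, 30.6]
grip_width: -0.0003
```

Call:
{"name": "apply_moves", "arguments": {"steps": [{"gripper": 0, "tx": 0, "ty": 0, "tz": 0, "ax": 0, "ay": 0, "az": 0}, {"gripper": 0, "tx": 0, "ty": 0, "tz": 0, "ax": 0, "ay": 0, "az": 0}, {"gripper": 0, "tx": 0, "ty": 0, "tz": -2.0, "ax": 0, "ay": 0, "az": 0}, {"gripper": 0, "tx": 0, "ty": 0, "tz": -2.0, "ax": 0, "ay": 0, "az": 0}, {"gripper": 0, "tx": -0.2, "ty": -2.8, "tz": 0, "ax": 0, "ay": 0, "az": 0}, {"gripper": 0, "tx": -0.2, "ty": -2.8, "tz": 0, "ax": 0, "ay": 0, "az": 0}, {"gripper": 0, "tx": -0.2, "ty": -2.8, "tz": 0, "ax": 0, "ay": 0, "az": 0}, {"gripper": 0, "tx": -0.2, "ty": -2.8, "tz": 0, "ax": 0, "ay": 0, "az": 0}, {"gripper": 0, "tx": -0.2, "ty": -2.8, "tz": 0, "ax": 0, "ay": 0, "az": 0}, {"gripper": 0, "tx": 0, "ty": 0, "tz": 0, "ax": 0, "ay": 0, "az": 0}, {"gripper": 0, "tx": 0, "ty": 0, "tz": 0, "ax": 0, "ay": 0, "az": 0}]}}

```text
t: 6.75
tcp_pos: [0.4785, 0.0632, 0.1127]
tcp_rot: [3.128, 0.008, 1.765]
wrist_force: [1.4, -0.4, -0.8]
grip_width: -0.0002
```

```bash
cat > chk.py <<'E'
import sys
from fit import *
s=bot.observe(); print(s["t"],np.round(s["tcp_pos"],4),np.round(s["tcp_rot"],3)); im=save("wrist",sys.argv[1])
y=s["tcp_rot"][2]; tx=np.array([np.cos(y),np.sin(y)]); ty=np.array([np.sin(y),-np.cos(y)])
p=(.5563,.0045,.174)
for l in ((-.06,.07,0),(.055,0,0)):
  w=W(p,l); d=w[:2]-s["tcp_pos"][:2]; print(np.round(w,4),"tx,ty",np.round([100*d@tx,100*d@ty],2))
v=im[:,:,::-1].copy()
for l in [(.09,.07,.076),(.09,.1,.076),(.021,.07,.09),(.021,.1,.09),(.055,0,.08),(-.088,.059,.08),(-.032,.059,.08),(-.088,.081,.08),(-.032,.081,.08)]:
  cv2.circle(v,tuple(int(a) for a in proj("wrist",W(p,l))),2,(0,0,255),-1)
cv2.imwrite("pics/"+sys.argv[1],v)
E
python3 chk.py w3.png
```

```text
6.75 [0.4785 0.0632 0.1127] [3.128 0.008 1.765]
[0.4851 0.0631 0.    ] tx,ty [-0.14  0.64]
[0.6105 0.014  0.    ] tx,ty [-7.37 12.  ]
```

View pics/w3.png

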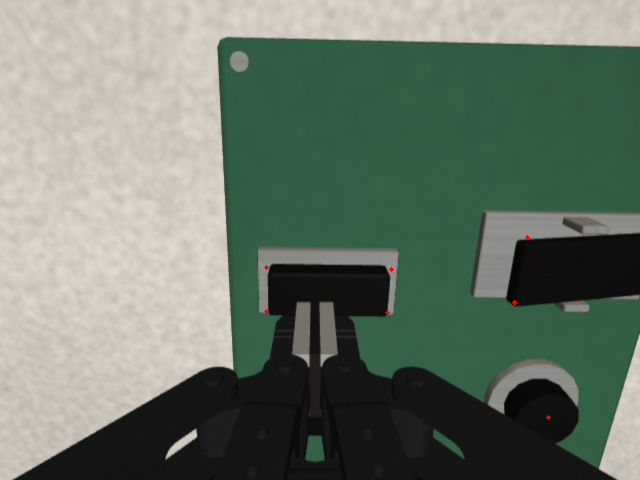

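The rocker's near end is now up, so it has gone right over. The long key sits under the fingers at (328,290), matching the model. I'll press it now.

Call:
{"name": "apply_moves", "arguments": {"steps": [{"gripper": 0, "tx": -0.1, "ty": 0.7, "tz": 0, "ax": 0.01, "ay": 0, "az": 0}, {"gripper": 0, "tx": 0, "ty": 0, "tz": 1.0, "ax": 0, "ay": 0, "az": 0}, {"gripper": 0, "tx": 0, "ty": 0, "tz": 1.0, "ax": 0, "ay": 0, "az": 0}, {"gripper": 0, "tx": 0, "ty": 0, "tz": 0.6, "ax": 0, "ay": 0, "az": 0}, {"gripper": 0, "tx": 0, "ty": 0, "tz": 0.5, "ax": 0, "ay": 0, "az": 0}, {"gripper": 0, "tx": 0, "ty": 0, "tz": 0.5, "ax": 0, "ay": 0, "az": 0}, {"gripper": 0, "tx": 0, "ty": 0, "tz": 0.4, "ax": 0, "ay": 0, "az": 0}, {"gripper": 0, "tx": 0, "ty": 0, "tz": 0.4, "ax": 0, "ay": 0, "az": 0}]}}

```text
t: 7.47
tcp_pos: [0.4943, 0.064, 0.071]
tcp_rot: [3.135, 0.011, 1.767]
wrist_force: [-28.7, 0.9, 91.4]
grip_width: 0.0003
```

Call:
{"name": "apply_moves", "arguments": {"steps": [{"gripper": 0, "tx": 0, "ty": 0, "tz": 0, "ax": 0, "ay": 0, "az": 0}, {"gripper": 0, "tx": 0, "ty": 0, "tz": 0, "ax": 0, "ay": 0, "az": 0}, {"gripper": 0, "tx": 0, "ty": 0, "tz": 0, "ax": 0, "ay": 0, "az": 0}, {"gripper": 0, "tx": 0, "ty": 0, "tz": -2.0, "ax": 0, "ay": 0, "az": 0}, {"gripper": 0, "tx": 0, "ty": 0, "tz": -2.2, "ax": 0, "ay": 0, "az": 0}, {"gripper": 0, "tx": -1.7, "ty": 2.5, "tz": 0, "ax": 0, "ay": 0, "az": 0}, {"gripper": 0, "tx": -1.7, "ty": 2.5, "tz": 0, "ax": 0, "ay": 0, "az": 0}, {"gripper": 0, "tx": -1.7, "ty": 2.5, "tz": 0, "ax": 0, "ay": 0, "az": 0}, {"gripper": 0, "tx": -1.7, "ty": 2.3, "tz": 0, "ax": 0, "ay": 0, "az": 0}, {"gripper": 0, "tx": 0, "ty": 0, "tz": 0, "ax": 0, "ay": 0, "az": 0}, {"gripper": 0, "tx": 0, "ty": 0, "tz": 0, "ax": 0, "ay": 0, "az": 0}]}}

```text
t: 8.38
tcp_pos: [0.609, 0.0156, 0.1166]
tcp_rot: [3.134, 0.011, 1.769]
wrist_force: [0.0, -0.3, 0.3]
grip_width: 0.0
```

```bash
python3 chk.py w4.png
```

```text
8.3833 [0.609  0.0156 0.1166] [3.134 0.011 1.769]
[0.4851 0.0631 0.    ] tx,ty [  7.09 -11.22]
[0.6105 0.014  0.    ] tx,ty [-0.18  0.11]
```

View pics/w4.png

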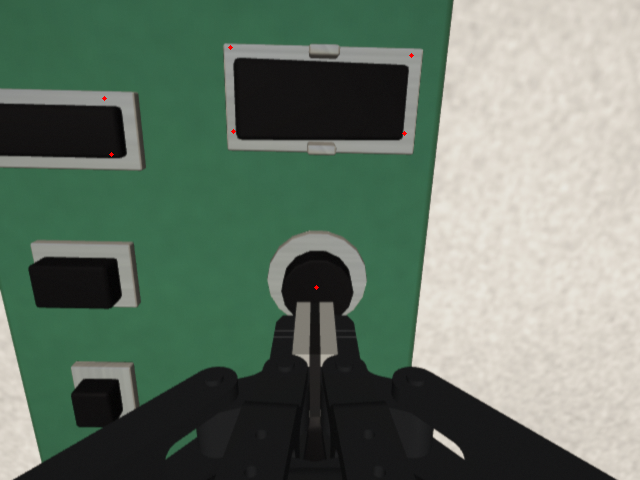

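The long key now stands lower than its neighbours, and the rocker paddle at (322,98) lies the other way. The flat button at (317,287) is centred under the fingers, so I'll press it.

Call:
{"name": "apply_moves", "arguments": {"steps": [{"gripper": 0, "tx": 0, "ty": 0, "tz": 1.0, "ax": 0, "ay": 0, "az": 0}, {"gripper": 0, "tx": 0, "ty": 0, "tz": 1.0, "ax": 0, "ay": 0, "az": 0}, {"gripper": 0, "tx": 0, "ty": 0, "tz": 0.6, "ax": 0, "ay": 0, "az": 0}, {"gripper": 0, "tx": 0, "ty": 0, "tz": 0.4, "ax": 0, "ay": 0, "az": 0}, {"gripper": 0, "tx": 0, "ty": 0, "tz": 0.3, "ax": 0, "ay": 0, "az": 0}, {"gripper": 0, "tx": 0, "ty": 0, "tz": 0.3, "ax": 0, "ay": 0, "az": 0}]}}

```text
t: 8.93
tcp_pos: [0.6063, 0.0171, 0.0764]
tcp_rot: [3.136, 0.011, 1.771]
wrist_force: [-0.3, -1.4, 4.1]
grip_width: 0.0
```

Call:
{"name": "apply_moves", "arguments": {"steps": [{"gripper": 0, "tx": 0, "ty": 0, "tz": 0.3, "ax": 0, "ay": 0, "az": 0}, {"gripper": 0, "tx": 0, "ty": 0, "tz": 0.2, "ax": 0, "ay": 0, "az": 0}, {"gripper": 0, "tx": 0, "ty": 0, "tz": 0.2, "ax": 0, "ay": 0, "az": 0}]}}

```text
t: 9.18
tcp_pos: [0.6065, 0.0171, 0.0717]
tcp_rot: [3.135, 0.012, 1.771]
wrist_force: [-9.7, 0.6, 28.8]
grip_width: 0.0001
```

Call:
{"name": "apply_moves", "arguments": {"steps": [{"gripper": 0, "tx": 0, "ty": 0, "tz": 0.1, "ax": 0, "ay": 0, "az": 0}, {"gripper": 0, "tx": 0, "ty": 0, "tz": 0.1, "ax": 0, "ay": 0, "az": 0}, {"gripper": 0, "tx": 0, "ty": 0, "tz": 0.1, "ax": 0, "ay": 0, "az": 0}, {"gripper": 0, "tx": 0, "ty": 0, "tz": 0.1, "ax": 0, "ay": 0, "az": 0}, {"gripper": 0, "tx": 0, "ty": 0, "tz": 0.1, "ax": 0, "ay": 0, "az": 0}]}}

```text
t: 9.6
tcp_pos: [0.6064, 0.0171, 0.0721]
tcp_rot: [3.131, 0.014, 1.772]
wrist_force: [-3.2, 0.2, 9.5]
grip_width: 0.0004
```

```bash
python3 chk.py w5.png; python3 - <<'E'
from h import *
save("scene","scene2.png")
im=bot.capture("scene"); cv2.imwrite("pics/scene2c.png",cv2.resize(im[190:310,190:370,::-1],(720,480),interpolation=cv2.INTER_CUBIC))
for i in range(4): bot.capture("top"); s=bot.observe(); print(s["t"],np.round(s["tcp_pos"],4),np.round(s["wrist_force"],1))
E
```

```text
9.6 [0.6064 0.0171 0.0721] [3.131 0.014 1.772]
[0.4851 0.0631 0.    ] tx,ty [  6.93 -10.97]
[0.6105 0.014  0.    ] tx,ty [-0.38  0.33]
9.8 [0.6064 0.0171 0.072 ] [-2.5 -0.4  8.6]
9.85 [0.6064 0.0171 0.0721] [-3.3  0.3  9.4]
9.9 [0.6064 0.0171 0.072 ] [-4.2  0.   8.9]
9.95 [0.6064 0.017  0.0721] [-3.4 -0.1  9. ]
```

View pics/w5.png

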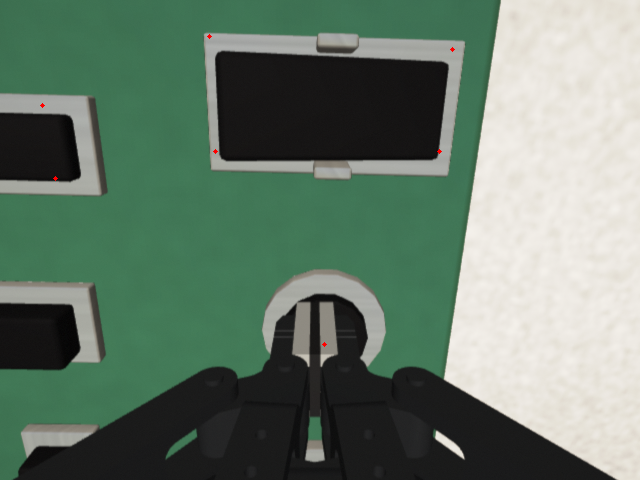

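View pics/scene2c.png

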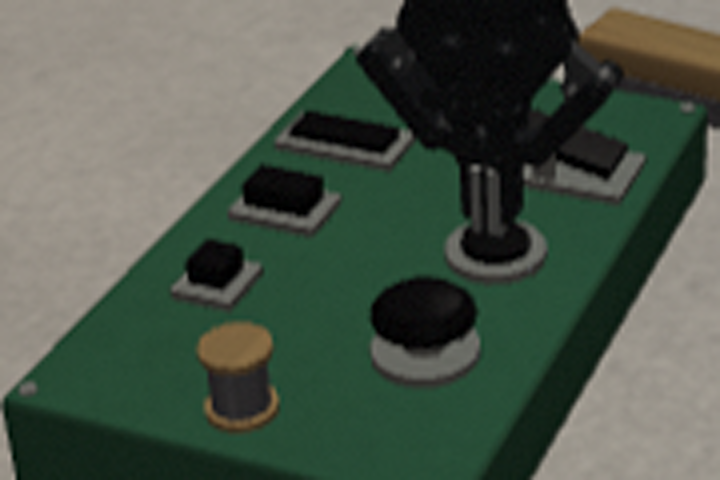

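In the scene crop the fingers hold the flat button at (495,240). The long key at (345,130) is low, and the rocker's far end at (610,155) is down. The middle key, short key, mushroom and spool look untouched. The push is steady at about 9 N with the tool tip at z = 72 mm, so I'm handing in.

```bash
python3 -c "
from cell import bot
bot.job_done(); s=bot.observe(); print(s['t'],s['tcp_pos'],s['wrist_force'])"
```

```text
the job is handed in; nothing more can be done
the job is handed in; nothing more can be done
```

I pressed the rocker right over, then the longest key fully in, then the flat round button. The job was handed in at about t = 10 s with the button still held down; no verdict was reported.

- **Holding the button:** the last readings were steady at fingertip height 72.0–72.1 mm, the button's end stop, with about 9 N of push.
- **Rocker and longest key:** the last pictures show the rocker's far end down and the longest key in. Both were judged from the pictures and from reaching their end stops, not read from the joints.
- **Left alone:** the middle and shortest keys, the mushroom button and the spool look untouched. I did not check the tin, brush and hammer one by one, but the arm never went low near them.
- **Worse than planned:** on the longest key the fingers landed about 9 mm off centre along its length. The push briefly reached about 96 N in total (limit 120 N).
- **Disagreement:** the first desk positions from the top and scene cameras differed by about 10 mm. I went by close wrist-camera views instead, which agreed to about 1–3 mm.

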